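# Fit the bottle carrier on the tilted mixer and load the vial

## Robot

A 6-joint arm with a two-finger parallel gripper is mounted at the origin on the work surface. World frame = base frame: x ahead of the robot, y to its left, z up, the work surface at z = 0. Lengths are in m, angles in rad, forces in N, time in s.
With the tool pointing down it reaches from about 0.275 to 0.75 m from the base axis. Payload 10.2 kg.
Tool frame: the origin (TCP) lies midway between the tips of the shut fingers; the grasp point (between the pads) lies 19 mm behind it (env.hold_point_z is the distance from the TCP to the grasp point, in m); x points along the fingers, z is the direction in which the jaws open and shut, and the axes are right-handed (so a half turn about x gives the same grasp; the last joint's range is limited). The gripper opens to 85 mm and grips with 20 to 120 N. Pads are 22 mm wide; open, the fingers measure 114 mm over their backs; the gripper's body (76 mm by 85 mm) begins 54 mm behind the grasp point. The pads swing forward as they close: fully open they stand 13 mm farther back than shut.
Start: joints at [0.935, 0.313, 1.498, -0, 1.331, -0.223], TCP at [0.211, 0.481, 0.231] pointing down, gripper open.
Joint ranges: [-2.94, 2.94], [-0.97, 2.17], [0.19, 2.56], [-1.23, 4.37], [0.02, 3.11], [-2.88, 2.88]. Speed limits (rad/s): [2.39, 2.39, 3.01, 3.14, 3.14, 3.14].

## Interface

Orientations are given as a unit quaternion [x, y, z, w].
In Python, from bench import env, kinematics, monitor, eyes, job gives the robot as it stands. The module is installed in compiled form; this text tells all that it offers. Calls block until the motion is done:
- env.reach(position, orientation): joint-space move of the TCP to a pose.
- env.movel(position, velocity=0.15, frame=None, guard=None): straight line of the TCP; frame=None keeps the orientation; velocity is the mean speed in m/s. With guard (N) it stops when the force on the tool has changed by that much, and returns True; else False.
- env.set_joints(angles): joint-space move.
- env.release() and env.close_gripper(effort=None): open the fingers fully, or close them until they stop; effort is the grip in N (None keeps the last).
- env.hold(seconds).
- kinematics.ik(position, orientation): joint angles nearest the present ones, or None.
- monitor.sense(): the state.
- eyes.grab_frame(name): name is "scene" or "top"; returns a dict with "frame" (480x640x3 uint8, red, green, blue), "mtx" (3x3 intrinsics, pixels), "view" (4x4, takes a point from world to camera coordinates). Camera axes: x right, y down, z forward; pixel columns grow to the right and rows downward; lengths in m; the calibration is good to about 2 mm. A picture is of the moment at which its call begins. There is no depth.
A pose or a line that the arm cannot do raises env.MotionError and nothing moves.
- job.hand_in(): hands the job in, once; it reports no verdict.
The state is a dict: "clock": time; "joints": joint angles; "qvel": joint speeds; "joint_efforts": joint torques, N m; "position": TCP position; "ee_rot": TCP orientation; "contact_force": force on the tool from outside, world axes, zero at the start; "ft_torque": the same for the moment, N m; "finger_gap": opening from 0.0 (shut) to 1.0 (fully open).
Only numpy, scipy, OpenCV 4.12 (cv2) and the standard library are available. Lean on these libraries where they do the work, as an engineer would, in place of code of your own. Each camera call takes 0.05 s, during which the arm holds its last target.

## Task

Get the rotary mixer ready for the big vial. First take the bottle carrier from the bench, slide its hub down over the mixer's tilted shaft and push it on past the sprung balls until it clicks fully home against the collar. Then set the big vial, cap up, down into the carrier's cup and leave both there; drop nothing, and leave the mixer's tilt and the other things on the bench as they are.

Things in the scene. Friction and masses are not known exactly. Their poses are not given: they have to be found in the camera images.
- shaft_seat (a point): Centre of the top face of the steel collar (40 mm across) at the foot of the mixer's shaft; the hub's lower end rests here when home. z points up along the shaft, which leans 24 to 38 degrees from vertical towards the mixer's front. Once home, the hub holds by itself and stays turned as it was put.
- shaft_tip (a point): End of the shaft's rounded nose, 82 mm from shaft_seat along the shaft; same axes. Shaft: polished steel rod 22 mm across. Two 10 mm steel balls stand 3.5 mm proud of it on opposite sides, 20 mm above the collar, pressed out by springs.
- mixer: The mixer, fixed to the bench: white base 230 x 170 x 36 mm, two cheeks holding the grey motor head (84 x 98 mm) that carries collar and shaft, black lock knobs. Origin under the base below the head's pivot, which is 94 mm up and 45 mm below shaft_seat along the shaft. -x is its front (dial, switch), towards the robot.
- head (a joint): tilt of the mixer's head and shaft from vertical, rad; clamped by stiff friction, it stays as it is set.
- hub_mid (a point): Centre, half-way up, of the carrier's hub: upright aluminium sleeve, 44 mm across, 76 mm long, bored through at 24 mm. Grip it here or up to 18 mm higher, fingers either side of the arm. z is the hub's axis, up; x points along the flat arm (36 mm wide, 8 mm thick, level with the hub's lower end) to the cup. Opposite, 50 mm from the axis, a steel counterweight 38 mm across, 31 mm high.
- hub_mouth (a point): Centre of the lower end of the hub's bore, 38 mm below hub_mid; same axes. On the shaft the hub slides freely till this end meets the balls, 24 mm short of home; its weight does not carry it over. A push of 6 to 12 N along the shaft does; then it runs on easily and the balls snap into a groove inside the hub as it meets the collar.
- cup_floor (a point): Centre of the inner floor of the carrier's white cup, 64 mm from the hub's axis; z points up out of the cup, parallel to the hub's axis. Cup: 52 mm across, 45 mm inside, 32 mm deep.
- vial_mid (a point): Centre, half-way up, of the big amber glass vial: 40 mm across, 95 mm tall with its crimped metal cap, straight-sided up to 62 mm from its foot; about 0.13 kg; stands upright on the bench at the start. z points from foot to cap.
- carrier: The carrier (hub, arm, cup, counterweight in one piece), about 0.35 kg, balance point within 12 mm of the hub's axis; lies on the bench, hub upright. Origin at hub_mouth, same axes.
- vial: the big vial; origin at the centre of its foot, z up to the cap.
- small_vial: bystander: a smaller vial of the same kind, 26 mm across and 55 mm tall; origin under its foot.
- carton: bystander: closed vial carton 80 x 100 x 65 mm; origin under its centre.
- tray: bystander: steel tray with capped syringes, 220 x 120 x 25 mm; origin under its centre.

How it is judged:
On the way, in this order (a step that is already met when the one before it is completed fails the run):
1. the carrier's hub is fully home on the shaft, against the collar (distance between hub_mouth and shaft_seat below 0.003 m and angle between the z axis of carrier and the z axis of shaft_seat, either way round below 0.06 rad), for 0.2 s.
2. the big vial is down in the carrier's cup, cap up (z of vial_mid in the frame of cup_floor between 0.0425 and 0.0525 m and x of vial_mid in the frame of cup_floor between -0.012 and 0.012 m and y of vial_mid in the frame of cup_floor between -0.012 and 0.012 m and angle between vial_mid's own z axis and vertical below 1 rad), for 0.2 s.
At the end, for the whole second after the job is handed in: The hub's lower end is within 3 mm of the centre of the collar's face and in line with the shaft within 0.06 rad; the big vial stands cap up in the cup, its centre within 5 mm of the right height and 12 mm sideways of the cup's axis; both at rest and let go (all of step 1 and all of step 2 and linear speed of each of carrier, vial below 0.02 m/s); the robot touches nothing.
It fails at once if the carrier is dropped (moves faster than 0.4 m/s with no finger on it) (linear speed of carrier above 0.4 m/s and contact force between the fingers and carrier below 0.05 N).
It fails at once if the big vial is dropped (moves faster than 0.5 m/s with no finger on it) (linear speed of vial above 0.5 m/s and contact force between the fingers and vial below 0.05 N).
It fails at once if the mixer's tilt is changed (its shaft's foot shifted by more than 4 mm) (distance of shaft_seat from where it was at the start of the episode above 0.004 m).
It fails at once if a bystander is pushed more than 30 mm (distance of any of small_vial, carton, tray from where it was at the start of the episode above 0.03 m).
It also fails if it takes over 59 s, if anything falls off the work surface, if the arm or the gripper's body presses on something with over 40 N, if the wrist force passes 120 N, or if a joint passes its speed limit or range.

## Working session

There is one attempt and no reset: what is moved stays moved. The work goes in short steps, each a Python script; the robot and the scene stay as the last script left them, time stands still between calls to the robot, and variables do not carry over. Pictures are saved under pics/ and viewed, and the job is handed in when it is done.

```bash
mkdir -p pics; ls
python3 - <<'E'
from bench import env, kinematics, monitor, eyes, job
import cv2,numpy as np
np.set_printoptions(precision=4,suppress=True)
for n in("scene","top"):
    f=eyes.grab_frame(n); cv2.imwrite(f"pics/{n}0.png",f["frame"][:,:,::-1]); print(n,f["mtx"],f["view"])
    np.savez(f"pics/{n}0.npz",**f)
s=monitor.sense(); print(s, env.hold_point_z)
E
```

```text
pics
scene [[453.7533   0.     314.7843]
 [  0.     453.7533 236.4514]
 [  0.       0.       1.    ]] [[-0.354   0.9351 -0.0159  0.2947]
 [ 0.6945  0.2514 -0.6741 -0.2961]
 [-0.6264 -0.2497 -0.7385  1.3929]
 [ 0.      0.      0.      1.    ]]
top [[544.8933   0.     313.8227]
 [  0.     544.8933 249.5853]
 [  0.       0.       1.    ]] [[ 0.0212 -0.9996  0.0178 -0.0955]
 [-0.9894 -0.0235 -0.1435  0.6551]
 [ 0.1439 -0.0146 -0.9895  1.2739]
 [ 0.      0.      0.      1.    ]]
{'clock': 0.1, 'joints': array([ 0.9346,  0.3134,  1.4984, -0.    ,  1.331 , -0.2234]), 'qvel': array([ 0.0001, -0.0011, -0.004 ,  0.0014, -0.0027, -0.0009]), 'joint_efforts': array([  0.001 , -41.2905, -26.0141,  -0.0002,   0.0031,   0.    ]), 'position': array([0.2105, 0.4807, 0.2308]), 'ee_rot': array([-0.3871,  0.5922,  0.3868,  0.5915]), 'contact_force': array([-0.2659,  0.0936,  0.402 ]), 'ft_torque': array([-0.009 ,  0.0195, -0.0611]), 'finger_gap': 1.000304672312076} 0.0187
```

View pics/scene0.png

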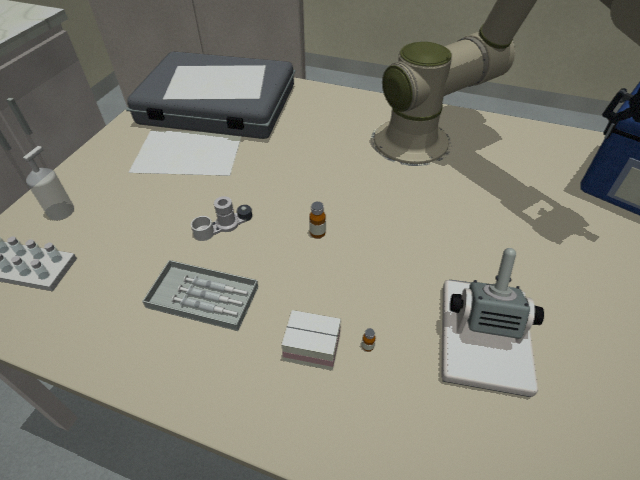

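View pics/top0.png

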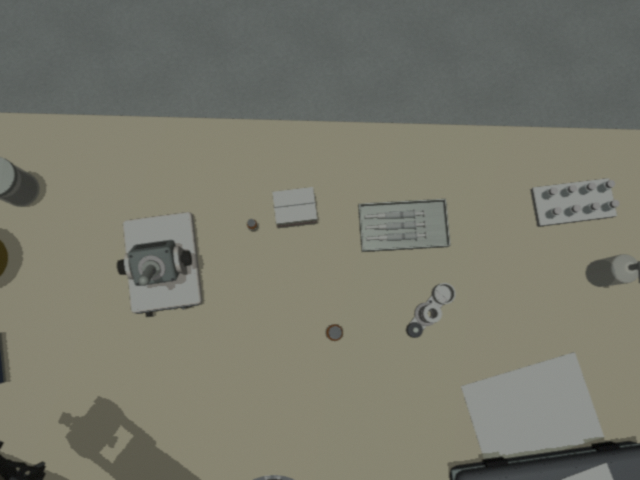

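The scene image shows the carrier at about (222,215), the big vial at (317,220) and the mixer at (495,310). In the top view they are at (430,312), (335,332) and (155,265). I'll zoom in next.

Run:
```python
import cv2,numpy as np
def crop(n,x,y,w,h,s,o):
    f=np.load(f"pics/{n}0.npz")["frame"][:,:,::-1]
    c=cv2.resize(f[y:y+h,x:x+w],None,fx=s,fy=s,interpolation=cv2.INTER_CUBIC)
    c=cv2.convertScaleAbs(c,alpha=1.3,beta=10)
    for i in range(0,w,10):
        cv2.putText(c,str(x+i),(i*s,8),0,.3,(0,0,255),1); cv2.line(c,(i*s,10),(i*s,14),(0,0,255),1)
    for j in range(0,h,10):
        cv2.putText(c,str(y+j),(0,j*s+3),0,.3,(0,0,255),1)
    return c
a=crop("top",100,200,120,120,5,0);cv2.imwrite("pics/c1.png",a)
a=crop("scene",430,230,130,110,6,0);cv2.imwrite("pics/c2.png",a)
a=np.hstack([crop("top",400,280,60,60,6,0),crop("scene",185,190,70,60,6,0)]);cv2.imwrite("pics/c3.png",a)
```

```text
(no output)
```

View pics/c1.png

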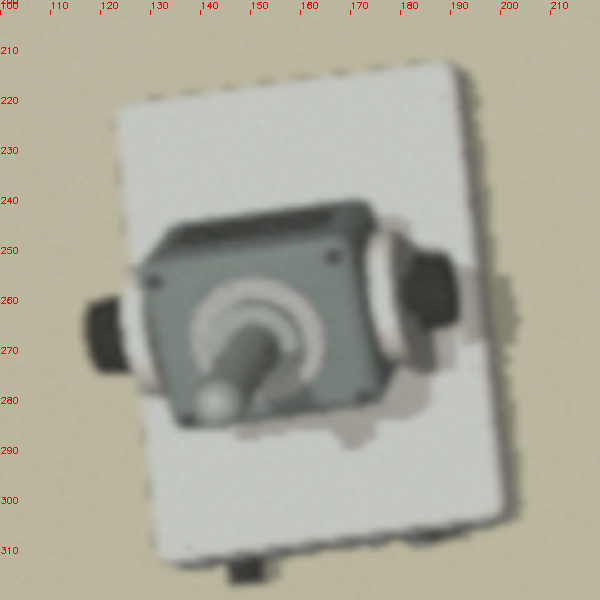

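View pics/c2.png

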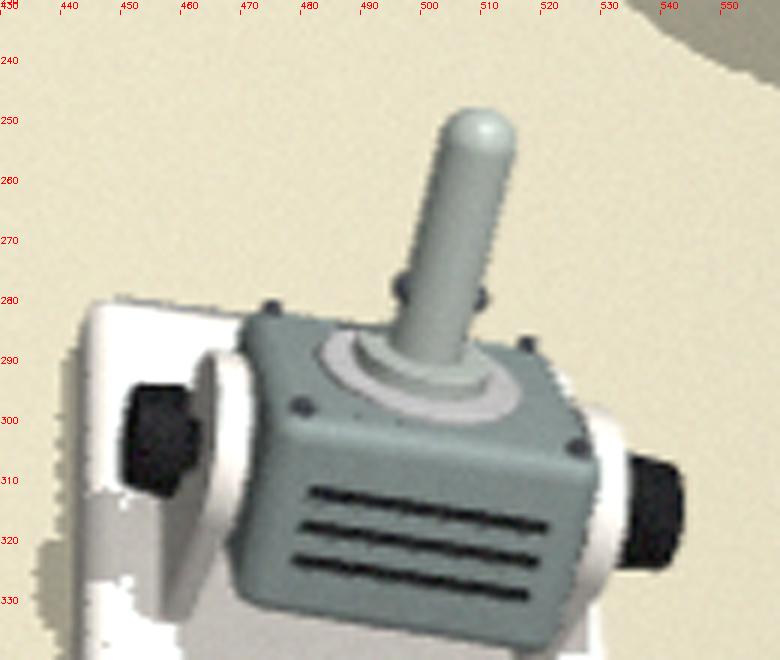

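View pics/c3.png

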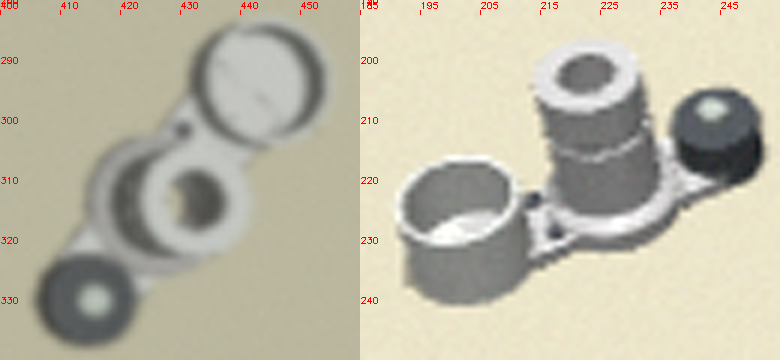

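The shaft is clear in both crops. In the scene view the dome is at about (508,253) and the balls at (496,278) and (509,280). In the top view the dome is at about (142.5,279). Next come subpixel edge measurements.

```bash
cat > m.py <<'E'
import cv2,numpy as np
np.set_printoptions(precision=4,suppress=True)
def load(n): 
    d=np.load(n); return {k:d[k] for k in d.files}
def proj(f,P):
    P=np.atleast_2d(P); c=P@f["view"][:3,:3].T+f["view"][:3,3]; p=c@f["mtx"].T; return p[:,:2]/p[:,2:]
def ray(f,uv):
    R=f["view"][:3,:3];t=f["view"][:3,3]; o=-R.T@t; d=R.T@np.linalg.inv(f["mtx"])@np.array([uv[0],uv[1],1.]); return o,d/np.linalg.norm(d)
def onz(f,uv,z):
    o,d=ray(f,uv); return o+d*(z-o[2])/d[2]
def tri(fs,uvs):
    A=np.zeros((3,3));b=np.zeros(3);L=[]
    for f,u in zip(fs,uvs):
        o,d=ray(f,u);M=np.eye(3)-np.outer(d,d);A+=M;b+=M@o;L.append((o,M))
    p=np.linalg.solve(A,b); return p,[np.linalg.norm(M@(p-o)) for o,M in L]
def prof(f,c,dirv,half,n=None):
    """gray profile along dirv through c, step .1px"""
    g=cv2.cvtColor(f["frame"],cv2.COLOR_RGB2GRAY).astype(np.float32)
    t=np.arange(-half,half+.01,.1); x=(c[0]+t*dirv[0]).astype(np.float32); y=(c[1]+t*dirv[1]).astype(np.float32)
    v=cv2.remap(cv2.GaussianBlur(g,(0,0),.7),x[None],y[None],cv2.INTER_CUBIC)[0]; return t,v
E
python3 - <<'E'
from m import *
S=load("pics/scene0.npz");T=load("pics/top0.npz")
# scene shaft
def edges(f,a,b,half,k=9,lo=0,hi=1):
    a=np.array(a,float);b=np.array(b,float);u=(b-a)/np.linalg.norm(b-a);nrm=np.array([-u[1],u[0]])
    out=[]
    for s in np.linspace(lo,hi,k):
        c=a+s*(b-a);t,v=prof(f,c,nrm,half);g=np.gradient(v)
        m=len(t)//2; i=np.argmax(abs(g[:m]));j=m+np.argmax(abs(g[m:])); out.append((*c,t[i],t[j],*(c+nrm*(t[i]+t[j])/2)))
    return np.array(out)
print(edges(S,(508,253),(504,273),8)); print(edges(T,(142.5,279.5),(151,267.5),8))
for f,c,u in((S,(508,253),(.2,-1)),(T,(142.5,279.5),(-.55,.83))):
    u=np.array(u)/np.hypot(*u)
    t,v=prof(f,c,u,10);g=np.gradient(v);i=50+np.argmax(abs(g[50:]));print("tip",t[i],c+u*t[i])
# dark knobs
for f,r in((S,[(446,290,466,316),(530,300,548,328)]),(T,[(114,255,126,278),(179,245,194,270)])):
    for x0,y0,x1,y1 in r:
        g=cv2.cvtColor(f["frame"],cv2.COLOR_RGB2GRAY)[y0:y1,x0:x1]; ys,xs=np.where(g<45); print(x0+xs.min(),x0+xs.max(),y0+ys.min(),y0+ys.max(),x0+xs.mean(),y0+ys.mean(),len(xs))
E
```

```text
[[508.     253.      -7.7      5.4    509.1277 253.2255]
 [507.5    255.5     -7.6      5.5    508.5296 255.7059]
 [507.     258.      -7.2      6.1    507.5393 258.1079]
 [506.5    260.5     -7.6      5.5    507.5296 260.7059]
 [506.     263.      -7.1      6.1    506.4903 263.0981]
 [505.5    265.5     -7.6      5.5    506.5296 265.7059]
 [505.     268.      -6.9      6.2    505.3432 268.0686]
 [504.5    270.5     -6.8      6.2    504.7942 270.5588]
 [504.     273.      -6.9      6.2    504.3432 273.0686]]
[[142.5    279.5     -3.1      4.4    143.0304 279.8757]
 [143.5625 278.      -1.8      4.1    144.5009 278.6647]
 [144.625  276.5     -4.5      3.1    144.0538 276.0954]
 [145.6875 275.      -4.4      5.4    146.0955 275.289 ]
 [146.75   273.5     -4.6      6.2    147.4028 273.9624]
 [147.8125 272.      -4.7      5.4    148.0981 272.2023]
 [148.875  270.5     -4.7      6.2    149.487  270.9335]
 [149.9375 269.      -4.9      6.2    150.4679 269.3757]
 [151.     267.5     -4.1      4.9    151.3264 267.7312]]
tip 5.399999999999945 [509.059  247.7049]
tip 7.799999999999937 [138.1914 286.002 ]
451 463 294 312 456.3604060913706 302.65989847715736 197
533 543 306 324 538.3655172413793 315.5310344827586 145
118 124 261 273 120.62903225806451 266.98387096774195 62
181 190 251 265 185.54310344827587 257.8534482758621 116
```

Run:
```python
from m import *
def crop(n,x,y,w,h,s):
    f=load(f"pics/{n}0.npz")["frame"][:,:,::-1]
    c=cv2.resize(f[y:y+h,x:x+w],None,fx=s,fy=s,interpolation=cv2.INTER_LINEAR).astype(float)
    c=np.clip((c-c.min())*255/(np.percentile(c,99)-c.min()),0,255).astype(np.uint8).copy()
    for i in range(0,w,5):
        # pixel centre of x+i is at (i+.5)*s
        cv2.line(c,(int((i+.5)*s),0),(int((i+.5)*s),h*s),(0,0,255) if i%10==0 else (0,180,255),1); cv2.putText(c,str(x+i),(int((i+.5)*s),8),0,.3,(255,0,0),1)
    for j in range(0,h,5):
        cv2.line(c,(0,int((j+.5)*s)),(w*s,int((j+.5)*s)),(0,0,255)if j%10==0 else (0,180,255),1);cv2.putText(c,str(y+j),(0,int((j+.5)*s)),0,.3,(255,0,0),1)
    return c
cv2.imwrite("pics/d1.png",crop("top",130,250,40,40,15))
cv2.imwrite("pics/d2.png",crop("scene",475,240,50,62,9))
```

```text
(no output)
```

View pics/d1.png

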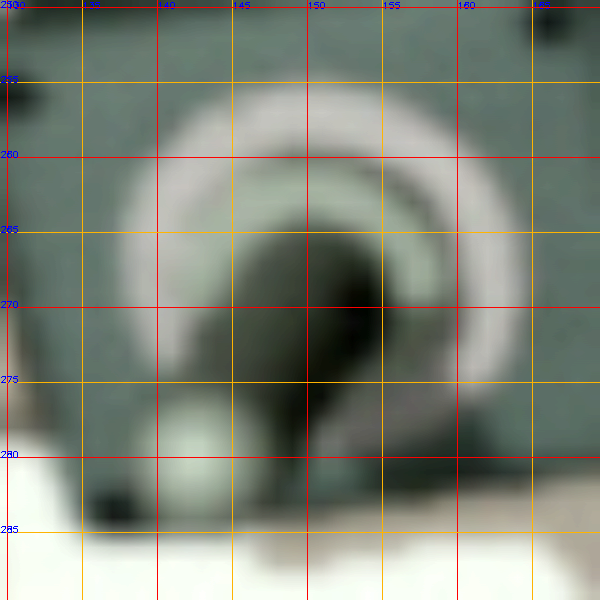

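View pics/d2.png

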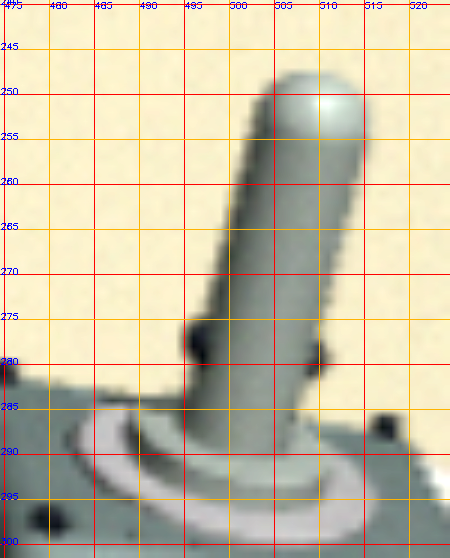

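Run:
```python
from m import *
from scipy.optimize import least_squares
S=load("pics/scene0.npz");T=load("pics/top0.npz")
for f in(S,T):print("cam",-f["view"][:3,:3].T@f["view"][:3,3])
# base edges by gradient in top: fit lines
def line(f,a,b,half=4):
    a=np.array(a,float);b=np.array(b,float);u=(b-a)/np.linalg.norm(b-a);n=np.array([-u[1],u[0]]);P=[]
    for s in np.linspace(.1,.9,30):
        t,v=prof(f,a+s*(b-a),n,half);g=np.gradient(v);P.append(a+s*(b-a)+n*t[np.argmax(abs(g))])
    vx=cv2.fitLine(np.array(P,np.float32),cv2.DIST_HUBER,0,.01,.01).ravel(); return vx[2:],vx[:2]
for a,b in(((191,213),(200.5,303)),((123.8,223),(132,310)),((124,220),(188,213))):
    p,d=line(T,a,b); A=onz(T,p-20*d,.036);B=onz(T,p+20*d,.036);D=B-A;print("edge",A[:2],np.degrees(np.arctan2(D[1],D[0]))%90)
kl=tri((S,T),((537.5,315.2),(120.2,267)));kr=tri((S,T),((456.5,303),(185.5,258)));print(kl,kr,(kl[0]+kr[0])/2)
d=kl[0]-kr[0];print("knob yaw",np.degrees(np.arctan2(d[1],d[0]))-90)
tip=tri((S,T),((510.0,248.2),(141.5,281.5)));print("tip",tip)
col=tri((S,T),((501.3,287.8),(150.2,268.5)));print("collar",col, tip[0]-col[0],np.linalg.norm(tip[0]-col[0]))
```

```text
cam [1.1825 0.1466 0.8337]
cam [ 0.4669 -0.0616  1.3562]
edge [0.647 0.21 ] 9.501205214979734
edge [0.656  0.3785] 9.067281551502333
edge [0.7241 0.3565] 8.949566415156951
(array([0.5991, 0.3655, 0.0933]), [np.float64(0.0018921345808121874), np.float64(0.0018921345808121618)]) (array([0.6238, 0.2172, 0.093 ]), [np.float64(0.0008988130576279181), np.float64(0.000898813057628003)]) [0.6115 0.2913 0.0932]
knob yaw 9.43792458582719
tip (array([0.5577, 0.2795, 0.208 ]), [np.float64(0.0023126960961397064), np.float64(0.0023126960961397224)])
collar (array([0.5929, 0.2858, 0.1354]), [np.float64(0.00041287635195347804), np.float64(0.0004128763519534988)]) [-0.0352 -0.0063  0.0726] 0.0809499541017326
```

Run:
```python
from m import *
from scipy.optimize import least_squares
S=load("pics/scene0.npz");T=load("pics/top0.npz")
hub=tri((S,T),((222.3,202),(432,313.3)));print("hubtop",hub, onz(S,(222.3,202),.076),onz(T,(432,313.3),.076))
cu=tri((S,T),((201.2,223.4),(442.7,293.7)));print("cuprim",cu)
cw=onz(T,(413.9,329.5),.031);print("cw",cw)
for d in (cu[0]-hub[0],hub[0]-cw,cu[0]-cw): print(np.linalg.norm(d[:2]),np.degrees(np.arctan2(d[1],d[0])))
# mixer fit
def model(p):
    mx,my,yaw,t=p; a=np.array([-np.sin(t)*np.cos(yaw),-np.sin(t)*np.sin(yaw),np.cos(t)]); pv=np.array([mx,my,.094]); return pv,a
def axp(f,p,uv):
    pv,a=model(p); q=proj(f,[pv+.045*a,pv+.127*a]); d=(q[1]-q[0])/np.linalg.norm(q[1]-q[0]); r=np.array(uv)-q[0]; return d[0]*r[1]-d[1]*r[0]
def res(p,full=False):
    pv,a=model(p); r=[]
    for uv in((508.7,255),(507.4,260),(506.3,265),(504.6,273)): r.append(axp(S,p,uv))
    for uv in((150.9,267.3),(145.1,276.8),(143.2,280)): r.append(axp(T,p,uv))
    r+=list(.5*(proj(S,pv+.127*a)[0]-(510.0,248.)))
    r+=list(.5*(proj(S,pv+.045*a)[0]-(501.3,287.8)))
    r+=list(.7*(proj(T,pv+.045*a)[0]-(150.2,268.5)))
    r+=list(.5*(proj(T,pv+.127*a)[0]-(141.8,282)))
    mid=tri((S,T),((537.5,315.2),(120.2,267)))[0]/2+tri((S,T),((456.5,303),(185.5,258)))[0]/2
    r+=list((pv-mid)[:2]*400*.5); r.append((np.degrees(p[2])-9.2)/.5)
    return np.array(r)
s=least_squares(res,[.6115,.2913,.16,.46],loss="soft_l1");p=s.x;pv,a=model(p)
print(p[:2],np.degrees(p[2:]),"seat",pv+.045*a,"tip",pv+.127*a,"a",a);print(s.fun.shape,res(p))
np.savez("mix.npz",seat=pv+.045*a,a=a,yaw=p[2],tilt=p[3])
# vial
for f,r in((S,(300,195,335,245)),(T,(320,318,350,348))):
    x0,y0,x1,y1=r; h=cv2.cvtColor(f["frame"],cv2.COLOR_RGB2HSV)[y0:y1,x0:x1]; m=(h[...,1]>150); ys,xs=np.where(m); print(x0+xs.min(),x0+xs.max(),y0+ys.min(),y0+ys.max())
def crop(n,x,y,w,h,s):
    f=load(f"pics/{n}0.npz")["frame"][:,:,::-1]
    c=cv2.resize(f[y:y+h,x:x+w],None,fx=s,fy=s,interpolation=cv2.INTER_LINEAR).astype(float)
    c=np.clip((c-c.min())*255/(np.percentile(c,99)-c.min()),0,255).astype(np.uint8).copy()
    for i in range(0,w,5):
        cv2.line(c,(int((i+.5)*s),0),(int((i+.5)*s),h*s),(0,0,255) if i%10==0 else (0,180,255),1); cv2.putText(c,str(x+i),(int((i+.5)*s),8),0,.3,(255,0,0),1)
    for j in range(0,h,5):
        cv2.line(c,(0,int((j+.5)*s)),(w*s,int((j+.5)*s)),(0,0,255)if j%10==0 else (0,180,255),1);cv2.putText(c,str(y+j),(0,int((j+.5)*s)),0,.3,(255,0,0),1)
    return c
cv2.imwrite("pics/e1.png",np.hstack([crop("top",320,315,35,45,10),crop("scene",300,197,35,45,10)]))
```

```text
hubtop (array([ 0.5092, -0.3617,  0.0751]), [np.float64(0.0010365354405470677), np.float64(0.0010365354405470447)]) [ 0.5102 -0.3622  0.076 ] [ 0.5087 -0.3605  0.076 ]
cuprim (array([ 0.5592, -0.399 ,  0.0353]), [np.float64(0.0025136984826951143), np.float64(0.0025136984826951)])
cw [ 0.4704 -0.3268  0.031 ]
0.06232265112277142 -36.72322682042658
0.052218775916732844 -41.959559614197346
0.11442279229495442 -39.110281107345855
[0.6127 0.2878] [ 9.2679 25.7966] seat [0.5934 0.2846 0.1345] tip [0.5581 0.2789 0.2083] a [-0.4295 -0.0701  0.9003]
(18,) [-0.5878 -0.5961 -0.4107 -0.056   0.6535  0.512   0.4189  0.5362  0.0826
 -0.2704  0.1469  0.5716 -0.11    0.5587 -0.3812  0.2452 -0.7135  0.1358]
310 324 212 237Traceback (most recent call last):
  File "<stdin>", line 29, in <module>
    return umr_minimum(a, axis, None, out, keepdims, initial, where)
ValueError: zero-size array to reduction operation minimum which has no identity
```

```bash
cat >> m.py <<'E'
from scipy.spatial.transform import Rotation as Ro
def quat(x,z):
    x=np.array(x,float);x/=np.linalg.norm(x);z=np.array(z,float);z-=x*(x@z);z/=np.linalg.norm(z)
    return Ro.from_matrix(np.column_stack([x,np.cross(z,x),z])).as_quat()
def crop(f,x,y,w,h,s):
    f=f["frame"][:,:,::-1]
    c=cv2.resize(f[y:y+h,x:x+w],None,fx=s,fy=s,interpolation=cv2.INTER_LINEAR).astype(float)
    c=np.clip((c-c.min())*255/(np.percentile(c,99)-c.min()),0,255).astype(np.uint8).copy()
    for i in range(0,w,5):
        cv2.line(c,(int((i+.5)*s),0),(int((i+.5)*s),h*s),(0,0,255) if i%10==0 else (0,180,255),1); cv2.putText(c,str(x+i),(int((i+.5)*s),8),0,.3,(255,0,0),1)
    for j in range(0,h,5):
        cv2.line(c,(0,int((j+.5)*s)),(w*s,int((j+.5)*s)),(0,0,255)if j%10==0 else (0,180,255),1);cv2.putText(c,str(y+j),(0,int((j+.5)*s)),0,.3,(255,0,0),1)
    return c
E
python3 - <<'E'
from m import *
from bench import env,kinematics
S=load("pics/scene0.npz");T=load("pics/top0.npz")
cv2.imwrite("pics/e1.png",np.hstack([crop(T,320,315,35,45,10),crop(S,300,197,35,45,10)]))
M=np.load("mix.npz");a=M["a"];seat=M["seat"];H=.0187
cy=np.radians(-39.1)
for sg in(1,-1):
    q=quat([0,0,-1],sg*np.array([-np.sin(cy),np.cos(cy),0]))
    print("pick",sg,kinematics.ik([.5094,-.3613,.031],q),kinematics.ik([.5094,-.3613,.2],q))
dn=np.array([-np.cos(M["yaw"]),-np.sin(M["yaw"]),0]);dn-=a*(a@dn);dn/=np.linalg.norm(dn)
for ph in range(-180,180,30):
    cx=Ro.from_rotvec(a*np.radians(ph)).apply(dn); cyv=np.cross(a,cx)
    for sg in(1,-1):
        q=quat(-a,sg*cyv); r=[kinematics.ik(seat+a*(h+.05-H),q) for h in(0,.11)]
        c=[kinematics.ik(seat+.064*cx+a*(h+.055-H),q) for h in(0,.06)]
        print(ph,sg,[None if j is None else np.round(j[3:],2) for j in r],[j is not None for j in c])
E
```

```text
pick 1 [-0.8042  0.7358  1.3828 -0.      1.0229 -1.6926] [-0.8042  0.5574  1.2168 -0.      1.3675 -1.6926]
pick -1 [-0.8042  0.7358  1.3828 -0.      1.0229  1.449 ] [-0.8042  0.5574  1.2168 -0.      1.3675  1.449 ]
-180 1 [array([-0.09,  0.68, -1.38]), array([-0.08,  0.88, -1.39])] [True, True]
-180 -1 [array([-0.09,  0.68,  1.76]), array([-0.08,  0.88,  1.76])] [True, True]
-150 1 [array([-0.09,  0.68, -1.9 ]), array([-0.08,  0.88, -1.91])] [True, True]
-150 -1 [array([-0.09,  0.68,  1.24]), array([-0.08,  0.88,  1.23])] [True, True]
-120 1 [array([-0.09,  0.68, -2.43]), array([-0.08,  0.88, -2.43])] [True, True]
-120 -1 [array([-0.09,  0.68,  0.72]), array([-0.08,  0.88,  0.71])] [True, True]
-90 1 [None, None] [True, True]
-90 -1 [array([-0.09,  0.68,  0.19]), array([-0.08,  0.88,  0.19])] [True, True]
-60 1 [array([-0.09,  0.68,  2.81]), array([-0.08,  0.88,  2.8 ])] [False, False]
-60 -1 [array([-0.09,  0.68, -0.33]), array([-0.08,  0.88, -0.34])] [True, True]
-30 1 [array([-0.09,  0.68,  2.29]), array([-0.08,  0.88,  2.28])] [True, True]
-30 -1 [array([-0.09,  0.68, -0.86]), ar
[... 250 characters left out ...]
.88,  1.23])] [True, True]
30 -1 [array([-0.09,  0.68, -1.9 ]), array([-0.08,  0.88, -1.91])] [True, True]
60 1 [array([-0.09,  0.68,  0.72]), array([-0.08,  0.88,  0.71])] [True, True]
60 -1 [array([-0.09,  0.68, -2.43]), array([-0.08,  0.88, -2.43])] [True, True]
90 1 [array([-0.09,  0.68,  0.19]), array([-0.08,  0.88,  0.19])] [True, True]
90 -1 [None, None] [False, False]
120 1 [array([-0.09,  0.68, -0.33]), array([-0.08,  0.88, -0.34])] [True, True]
120 -1 [array([-0.09,  0.68,  2.81]), array([-0.08,  0.88,  2.8 ])] [True, True]
150 1 [array([-0.09,  0.68, -0.86]), array([-0.08,  0.88, -0.86])] [True, True]
150 -1 [array([-0.09,  0.68,  2.29]), array([-0.08,  0.88,  2.28])] [True, True]
```

View pics/e1.png

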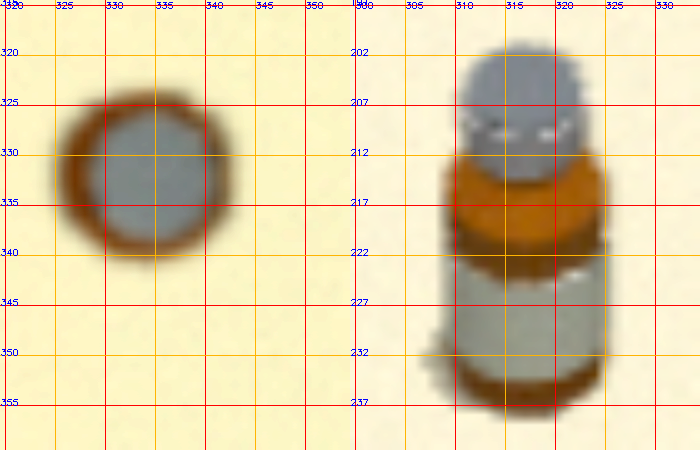

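The crops show the vial's cap at top-view pixel (334.3,331.8) and its cap top at scene-view pixel (316.3,205). Now I'll pick up the carrier.

Run:
```python
from m import *
from bench import env,kinematics,monitor,eyes
S=load("pics/scene0.npz");T=load("pics/top0.npz")
print("vial",tri((S,T),((316.3,205),(334.3,331.8))),onz(T,(334.3,331.8),.095))
cy=np.radians(-39.1); q=quat([0,0,-1],-np.array([-np.sin(cy),np.cos(cy),0]))
env.reach([.5094,-.3613,.14],q); env.movel([.5094,-.3613,.029],velocity=.12)
env.close_gripper(80)
s=monitor.sense();print(s["clock"],s["position"],s["finger_gap"],s["contact_force"])
F={}
for n in("scene","top"):
    f=eyes.grab_frame(n);np.savez(f"pics/{n}1.npz",**f);F[n]=f
cv2.imwrite("pics/f1.png",np.hstack([crop(F["top"],395,270,70,75,5),crop(F["scene"],180,170,80,75,5)]))
```

```text
vial (array([ 0.4618, -0.1329,  0.0963]), [np.float64(0.001973514095628084), np.float64(0.0019735140956281625)]) [ 0.4611 -0.131   0.095 ]
4.7917 [ 0.5095 -0.3616  0.0298] 0.4998628430739717 [-1.8093  1.1782  5.6643]
```

View pics/f1.png

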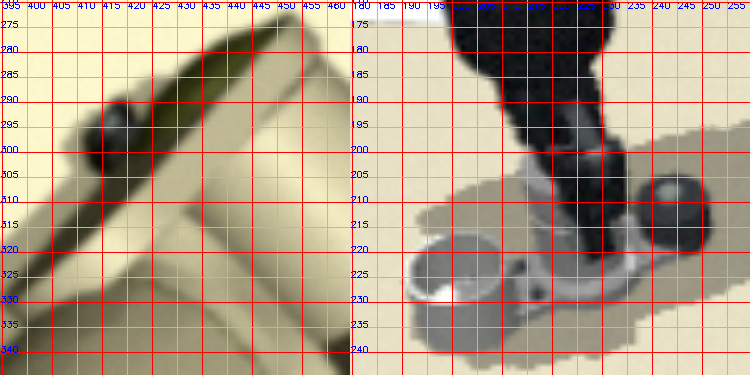

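The picture shows the hub gripped between the fingers, with the finger at scene pixel (226,215), the cup at (202,228) and the carrier still flat on the bench. I'll lift it and pre-align above the shaft.

Run:
```python
from m import *
from bench import env,kinematics,monitor,eyes
M=np.load("mix.npz");a=M["a"];seat=M["seat"]
dn=np.array([-np.cos(M["yaw"]),-np.sin(M["yaw"]),0]);dn-=a*(a@dn);dn/=np.linalg.norm(dn)
q=quat(-a,-np.cross(a,dn))
env.movel([.5095,-.3616,.25],velocity=.2)
s=monitor.sense();print(s["clock"],s["contact_force"],s["ft_torque"],s["finger_gap"])
p=seat+a*(.082+.03+.030); env.reach(p,q)
s=monitor.sense();print(s["clock"],s["position"]-p,s["contact_force"],s["finger_gap"])
F={}
for n in("scene","top"):
    f=eyes.grab_frame(n);np.savez(f"pics/{n}2.npz",**f);F[n]=f
cv2.imwrite("pics/g1.png",crop(F["scene"],440,180,110,130,5)); cv2.imwrite("pics/g2.png",crop(F["top"],100,220,100,110,5))
```

```text
6.15 [ 0.6839  0.7736 -3.7309] [-0.0037 -0.0466 -0.0532] 0.5025913367610516
8.5583 [ 0.0002 -0.0004 -0.0001] [ 0.2714  0.1218 -3.8594] 0.49959221126997105
```

View pics/g1.png

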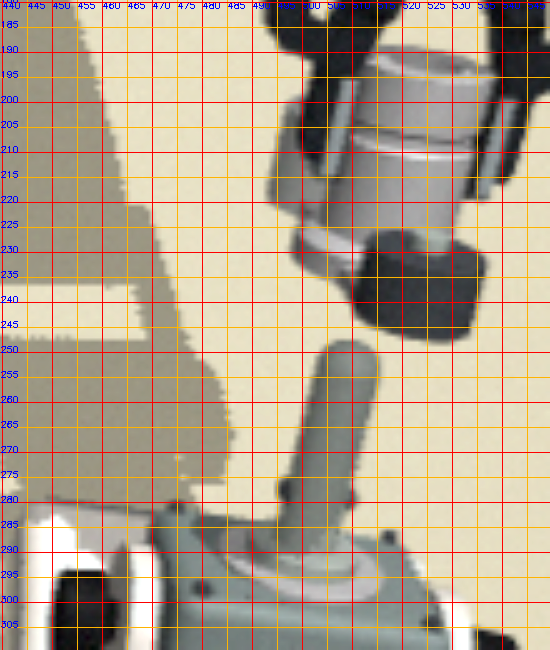

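View pics/g2.png

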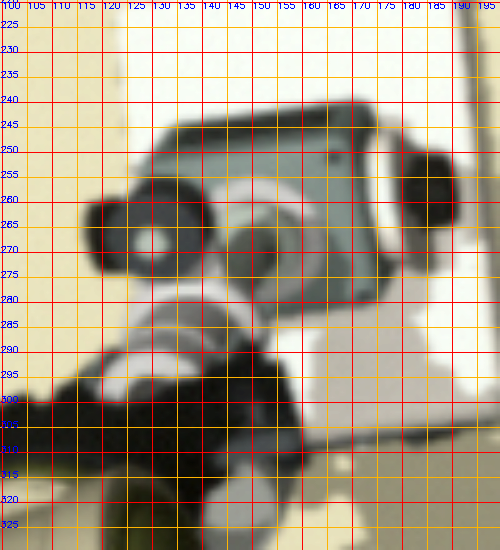

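In the scene view the hub hangs above the shaft, with the hub midline near (522,205) and the dome at (508,250). The cup points towards the robot. Next I'll check collinearity with projected axis lines.

Run:
```python
from m import *
S=load("pics/scene2.npz");T=load("pics/top2.npz")
M=np.load("mix.npz");a=M["a"];seat=M["seat"]
def sil(f,p,a,r):
    o=-f["view"][:3,:3].T@f["view"][:3,3]; n=np.cross(a,o-p);n/=np.linalg.norm(n);return p+n*r,p-n*r
def draw(f,x,y,w,h,s,fn):
    c=crop(f,x,y,w,h,s)
    c=cv2.resize(f["frame"][y:y+h,x:x+w,::-1],None,fx=s,fy=s,interpolation=cv2.INTER_CUBIC)
    c=cv2.convertScaleAbs(c,alpha=1.4,beta=20)
    for h0,h1,r,col in((-0.0,.082,.011,(0,0,255)),(.112,.188,.022,(255,0,0)),(.112,.188,.012,(0,160,0))):
        A=sil(f,seat+a*h0,a,r);B=sil(f,seat+a*h1,a,r)
        for k in(0,1):
            u=(proj(f,[A[k],B[k]])-(x,y)+.5)*s; cv2.line(c,tuple(int(v) for v in u[0]),tuple(int(v) for v in u[1]),col,1)
    # circles
    e1=np.cross(a,[1,0,0]);e1/=np.linalg.norm(e1);e2=np.cross(a,e1);th=np.linspace(0,2*np.pi,60)
    for hh,r,col in((0,.02,(0,200,255)),(.112,.022,(255,0,0)),(.188,.022,(255,0,0)),(.188,.012,(0,160,0))):
        P=seat+a*hh+r*(np.outer(np.cos(th),e1)+np.outer(np.sin(th),e2)); u=((proj(f,P)-(x,y)+.5)*s).astype(np.int32); cv2.polylines(c,[u],True,col,1)
    cv2.imwrite(fn,c)
draw(S,475,180,75,120,5,"pics/h1.png");draw(T,105,230,75,90,6,"pics/h2.png")
```

```text
(no output)
```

View pics/h1.png

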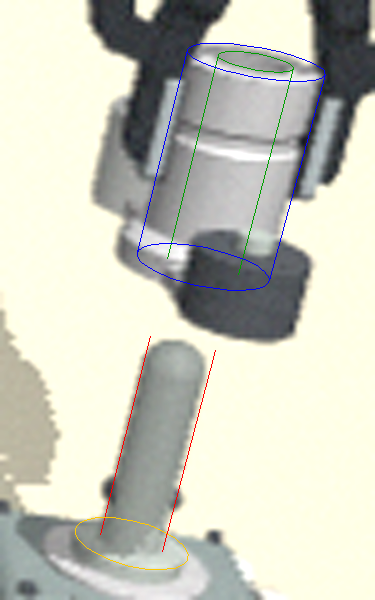

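View pics/h2.png

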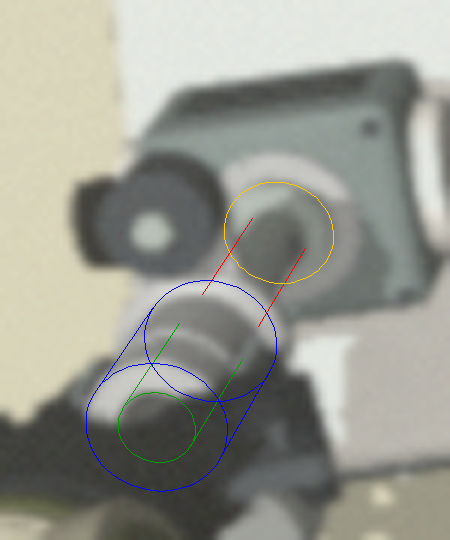

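Run:
```python
from m import *
S=load("pics/scene2.npz");T=load("pics/top2.npz");S0=load("pics/scene0.npz")
M=np.load("mix.npz");a=M["a"];seat=M["seat"]
def sil(f,p,a,r):
    o=-f["view"][:3,:3].T@f["view"][:3,3]; n=np.cross(a,o-p);n/=np.linalg.norm(n);return p-n*r,p+n*r
def chk(f,h,r,half=5,dx=0):
    L,R=proj(f,sil(f,seat+a*h,a,r)); u=(R-L)/np.linalg.norm(R-L); out=[np.linalg.norm(R-L)]
    for P in(L,R):
        t,v=prof(f,P,u,half);g=np.gradient(v);k=np.argsort(-abs(g)); i=k[0]; pk=[(round(t[j],1),round(float(g[j]),1)) for j in range(1,len(g)-1) if abs(g[j])>abs(g[j-1]) and abs(g[j])>=abs(g[j+1]) and abs(g[j])>1.2]
        out.append(pk)
    return out
print("shaft");
for h in(.035,.045,.055,.065,.072): print(h,chk(S0,h,.011),"|",chk(S,h,.011))
print("hub")
for h in(.118,.125,.135,.145,.155,.165,.175,.184): print(h,chk(S,h,.022))
```

```text
shaft
0.035 [np.float64(12.951994026840149), [(np.float64(-1.8), -1.8), (np.float64(-0.8), -4.2), (np.float64(-0.5), -4.4), (np.float64(0.1), -3.8), (np.float64(2.3), 1.2), (np.float64(3.3), 1.3)], [(np.float64(-0.4), 2.9), (np.float64(-0.0), 2.6), (np.float64(0.5), 2.2)]] | [np.float64(12.951994026840149), [(np.float64(-1.8), -1.8), (np.float64(-0.8), -4.5), (np.float64(-0.5), -4.6), (np.float64(0.2), -4.2)], [(np.float64(-1.4), 2.2), (np.float64(-0.8), 3.1), (np.float64(-0.4), 4.0), (np.float64(-0.0), 3.3), (np.float64(0.5), 2.7)]]
0.045 [np.float64(13.011435231598073), [(np.float64(-2.1), -1.3), (np.float64(-1.0), -4.2), (np.float64(-0.5), -4.4), (np.float64(-0.1), -4.3), (np.float64(3.1), 1.3)], [(np.float64(-0.7), 2.7), (np.float64(-0.3), 2.4), (np.float64(0.3), 2.1)]] | [np.float64(13.011435231598073), [(np.float64(-2.1), -1.5), (np.float64(-1.0), -4.7), (np.float64(-0.5), -4.8), (np.float64(-0.1), -4.9), (np.float64(0.9), -1.4)], [(np.float64(-1.6), 2.0), (np.float64(-1.1), 3.0), (np.float64(-0.7), 4.1), (np.float64(0.3), 2.8)]]
0.055 [np.float64(13.071634994718416), [(np.floa
[... 4561 characters left out ...]
 -1.9), (np.float64(0.5), -3.0), (np.float64(0.7), -2.8), (np.float64(2.6), 1.4), (np.float64(3.8), 1.3)], [(np.float64(-2.5), -1.5), (np.float64(-1.5), -3.6), (np.float64(-1.1), -3.8), (np.float64(-0.5), -4.3), (np.float64(1.0), 3.6), (np.float64(1.6), 4.7), (np.float64(2.2), 2.8), (np.float64(3.7), -2.6), (np.float64(4.4), -4.7)]]
0.184 [np.float64(27.850760985683806), [(np.float64(0.6), 4.1), (np.float64(1.2), 4.2), (np.float64(1.5), 4.7), (np.float64(2.5), 3.5), (np.float64(3.6), 1.7), (np.float64(3.8), 1.5), (np.float64(4.6), 1.2)], [(np.float64(-2.9), -2.0), (np.float64(-1.9), -3.8), (np.float64(-1.6), -3.5), (np.float64(-0.9), -5.8), (np.float64(-0.1), -3.7), (np.float64(0.1), -3.5)]]
```

The two views agree: in the scene image both the hub and the shaft sit about 0.4 px left of the model, so they line up with each other. I'll start onto the shaft with a force guard.

Run:
```python
from m import *
from bench import env,kinematics,monitor,eyes
M=np.load("mix.npz");a=M["a"];seat=M["seat"]
dn=np.array([-np.cos(M["yaw"]),-np.sin(M["yaw"]),0]);dn-=a*(a@dn);dn/=np.linalg.norm(dn);sd=np.cross(a,dn)
B=np.array([a,dn,sd])
f0=monitor.sense()["contact_force"]
for h in(.090,.082,.076,.070,.060,.045,.031):
    g=env.movel(seat+a*(h+.030),velocity=.04,guard=4)
    s=monitor.sense();print(h,g,round(s["clock"],2),"pos a,dn,sd",B@(s["position"]-seat)-[.03,0,0],"F",B@(s["contact_force"]-f0),"T",B@s["ft_torque"])
    if g:break
F={}
for n in("scene","top"):
    f=eyes.grab_frame(n);np.savez(f"pics/{n}3.npz",**f);F[n]=f
cv2.imwrite("pics/i1.png",np.hstack([crop(F["scene"],460,190,80,110,5),crop(F["top"],110,230,70,110,5)]))
```

```text
0.09 False 9.36 pos a,dn,sd [ 0.09   -0.0001 -0.    ] F [ 0.4193 -0.9725 -0.3955] T [-0.0337  0.046  -0.538 ]
0.082 False 9.71 pos a,dn,sd [0.0817 0.0002 0.    ] F [ 0.7326 -0.4882 -0.1447] T [-0.0139 -0.0046 -0.5718]
0.076 False 10.01 pos a,dn,sd [0.0757 0.0002 0.    ] F [ 0.3344 -0.8753 -0.5164] T [ 0.0115 -0.0384 -0.5265]
0.07 True 10.22 pos a,dn,sd [0.0697 0.0021 0.0001] F [-0.225   0.2226  0.1858] T [-0.0443  0.0548 -0.5364]
```

View pics/i1.png

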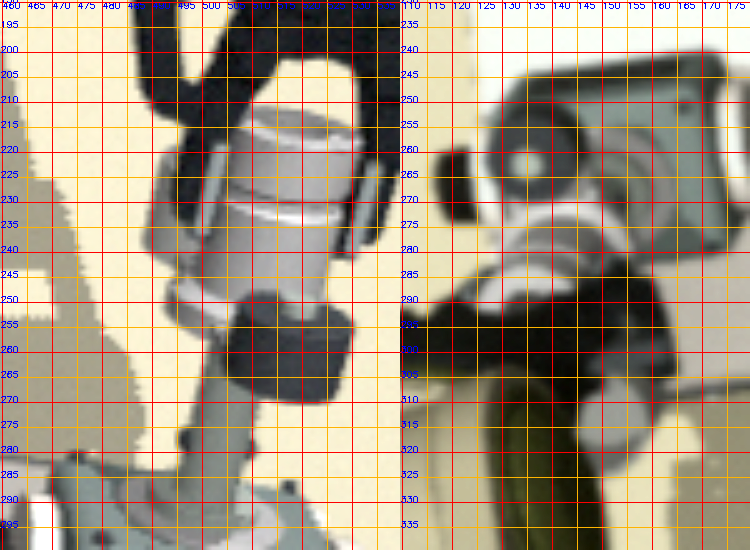

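The scene view shows the hub over the nose, with its lower end at about row 255. Contact moved the tool about 2 mm downhill, so I'll take that as a correction and continue in small steps.

```bash
cat > ins.py <<'E'
from m import *
from bench import env,kinematics,monitor,eyes
M=np.load("mix.npz");a=M["a"];seat=M["seat"]
dn=np.array([-np.cos(M["yaw"]),-np.sin(M["yaw"]),0]);dn-=a*(a@dn);dn/=np.linalg.norm(dn);sd=np.cross(a,dn)
B=np.array([a,dn,sd])
def rep(tag,f0=np.zeros(3)):
    s=monitor.sense();print(tag,round(s["clock"],2),"pos",(B@(s["position"]-seat)-[.03,0,0])*1e3,"F",B@(s["contact_force"]-f0),"T",B@s["ft_torque"],"gap",round(s["finger_gap"],3));return s
E
python3 - <<'E'
from ins import *
f0=np.array([.27,.12,-3.86])
rep("now",f0)
for h in(.069,.067,.065,.062):
    g=env.movel(seat+a*(h+.030)+dn*.002,velocity=.02,guard=5)
    rep((h,g),f0)
E
```

```text
now 10.32 pos [70.132   1.9514  0.0514] F [-0.2567 -0.3247 -0.6758] T [ 0.0093 -0.0078 -0.537 ] gap 0.497
(0.069, False) 10.57 pos [68.9827  2.0556 -0.0255] F [0.1555 0.7479 0.3759] T [-0.0173 -0.0251 -0.5169] gap 0.5
(0.067, False) 10.82 pos [66.8793  2.0788  0.0223] F [ 0.3862  0.5586 -0.3355] T [ 0.0173 -0.0206 -0.5457] gap 0.505
(0.065, False) 11.07 pos [64.8459  2.1011  0.0113] F [-0.2665  0.2449  0.1699] T [-0.0368  0.0043 -0.5758] gap 0.498
(0.062, False) 11.37 pos [61.8136  2.1109  0.0318] F [-0.3869  1.1606 -0.2878] T [ 0.0305 -0.0092 -0.5671] gap 0.5
```

Run:
```python
from ins import *
f0=np.array([.27,.12,-3.86])
for h in(.055,.048,.042,.036,.031,.028):
    g=env.movel(seat+a*(h+.030)+dn*.0022,velocity=.03,guard=5)
    rep((h,g),f0)
    if g: break
```

```text
(0.055, False) 11.75 pos [54.7328  2.3796  0.0095] F [ 0.6574  0.1403 -0.1742] T [-0.0378  0.0029 -0.5366] gap 0.505
(0.048, False) 12.13 pos [47.7617  2.3367  0.0614] F [-0.2416 -0.1744  0.2662] T [ 0.0452 -0.0305 -0.5384] gap 0.5
(0.042, False) 12.48 pos [41.7648  2.337   0.0352] F [-0.7123 -0.3346  0.7313] T [ 0.0584 -0.0071 -0.4855] gap 0.499
(0.036, False) 12.83 pos [35.7631  2.324   0.0375] F [-0.7698  0.6581  0.9347] T [-0.0146 -0.0418 -0.5508] gap 0.502
(0.031, False) 13.15 pos [30.7486  2.3709  0.0281] F [ 0.7199 -1.0171 -0.2907] T [-0.0073 -0.0575 -0.5133] gap 0.498
(0.028, False) 13.4 pos [27.8113  2.3335  0.0227] F [ 0.3758  1.0021 -0.3212] T [ 0.0103 -0.0698 -0.5193] gap 0.503
```

Run:
```python
from ins import *
f0=np.array([.27,.12,-3.86])
for h,gd in((.023,18),(.020,18),(.016,18),(.008,18),(.003,18)):
    g=env.movel(seat+a*(h+.030)+dn*.0022,velocity=.03,guard=gd)
    rep((h,g),f0)
    if g: break
```

```text
(0.023, False) 13.72 pos [23.1252  1.8612  0.0504] F [ 3.0857 -0.3466  0.7304] T [ 0.0233  0.1156 -0.3766] gap 0.502
(0.02, False) 13.97 pos [20.0375  1.8498  0.0115] F [ 1.443  -2.0482  0.4831] T [ 0.0183  0.0088 -0.0713] gap 0.501
(0.016, False) 14.25 pos [15.448   2.1869  0.027 ] F [-0.0382 -2.6443 -0.4556] T [ 0.0022 -0.0638  0.1866] gap 0.503
(0.008, False) 14.67 pos [7.2435 2.3472 0.0794] F [-3.7787 -4.7665 -0.2124] T [ 0.0529 -0.1326  0.3946] gap 0.503
(0.003, False) 14.98 pos [1.5318 2.7293 0.1334] F [-12.6429  -6.994   -1.528 ] T [-0.0019 -0.216   0.6923] gap 0.499
```

Run:
```python
from ins import *
f0=np.array([.27,.12,-3.86])
for h in(.001,-.001,-.002,-.003,-.004,-.005):
    g=env.movel(seat+a*(h+.030)+dn*.0022,velocity=.02,guard=20)
    s=rep((h,g),f0)
    if g or B[0]@(s["contact_force"]-f0)>8: break
F={}
for n in("scene","top"):
    f=eyes.grab_frame(n);np.savez(f"pics/{n}4.npz",**f);F[n]=f
cv2.imwrite("pics/j1.png",np.hstack([crop(F["scene"],450,215,90,100,5),crop(F["top"],110,230,70,100,5)]))
```

```text
(0.001, False) 15.23 pos [0.4859 2.5375 0.0321] F [-3.9038 -3.9308 -0.3434] T [-0.0173 -0.0592  0.0964] gap 0.504
(-0.001, False) 15.48 pos [ 0.3033  2.3638 -0.0496] F [17.3661  4.6052  2.2262] T [-0.0449  0.5179 -1.0434] gap 0.504
```

View pics/j1.png

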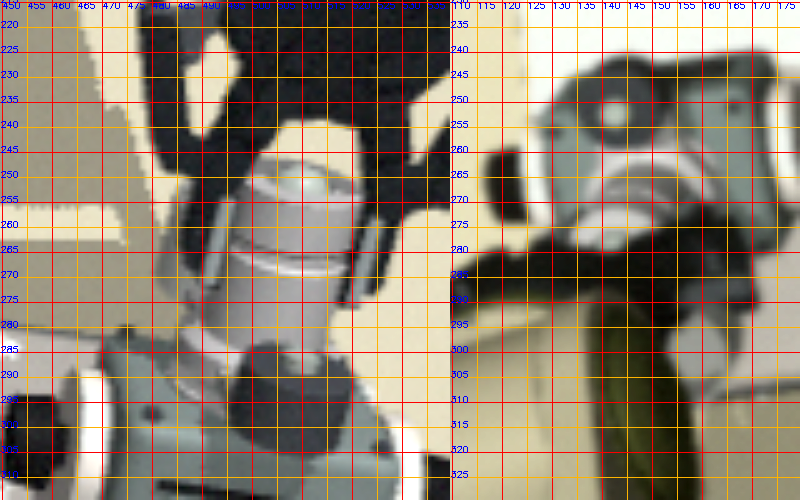

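The picture shows the shaft's tip poking out of the hub's top at scene pixel (508,250), and a hard stop on the collar with 17 N of contact force. I'll relax the force, release and retreat.

Run:
```python
from ins import *
f0=np.array([.27,.12,-3.86])
env.movel(seat+a*(.0303)+dn*.0023,velocity=.02);rep("relax",f0)
env.release();rep("rel",np.zeros(3))
env.movel(seat+a*(.16)+dn*.0023,velocity=.15);rep("up",np.zeros(3))
# clear of view, on to vial
env.reach([.46,-.132,.25],quat([0,0,-1],[0,1,0]));s=rep("v");print(s["joints"])
F={}
for n in("scene","top"):
    f=eyes.grab_frame(n);np.savez(f"pics/{n}5.npz",**f);F[n]=f
cv2.imwrite("pics/k1.png",crop(F["scene"],440,230,110,110,6));cv2.imwrite("pics/k2.png",crop(F["top"],110,230,85,90,6))
```

```text
relax 15.83 pos [ 0.4153  2.4328 -0.0542] F [ 4.4876 -0.1596  0.1248] T [-0.0187  0.0386 -0.3183] gap 0.505
rel 16.33 pos [ 0.3133  2.2561 -0.0013] F [ 0.9132  0.2085 -0.4479] T [-0.0045  0.0155 -0.2182] gap 1.0
up 17.35 pos [129.129    2.8345   0.1145] F [-0.0149  1.2446  0.7913] T [-0.0491  0.0257 -0.2049] gap 1.001
v 18.86 pos [160.2744 128.3624 389.0652] F [-0.3875  0.7681  0.399 ] T [-0.0216 -0.0441  0.0189] gap 0.999
[-0.5235  0.1957  1.5997  0.0002  1.346  -2.0953]
```

View pics/k1.png

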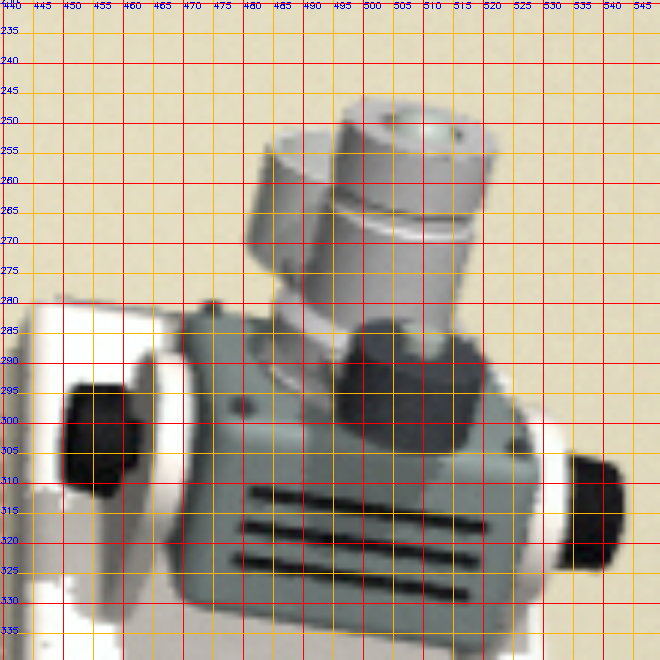

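View pics/k2.png

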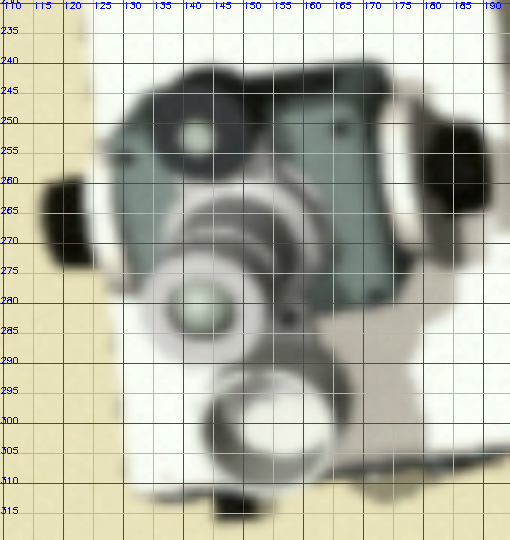

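The scene view shows the hub on the collar with the shaft nose at (508,250). The top view shows the bore at (142.3,280.5) and the cup rim around (153.5,300). I'll compare these with projections for different offsets.

Run:
```python
from m import *
S=load("pics/scene5.npz");T=load("pics/top5.npz")
M=np.load("mix.npz");a=M["a"];seat=M["seat"]
dn=np.array([-np.cos(M["yaw"]),-np.sin(M["yaw"]),0]);dn-=a*(a@dn);dn/=np.linalg.norm(dn);sd=np.cross(a,dn)
for d in(0,.0023):
    c=seat+dn*d
    print(d,"hubtop T",proj(T,c+.076*a),"S",proj(S,c+.076*a),"cuprim T",proj(T,c+.064*dn+.0353*a),"S",proj(S,c+.064*dn+.0353*a),"cw T",proj(T,c-.05*dn+.031*a),"S",proj(S,c-.05*dn+.031*a))
def ell(f,c,r,thr=None):
    # radial edge points
    pts=[]
    for th in np.radians(np.arange(0,360,10)):
        u=np.array([np.cos(th),np.sin(th)]);t,v=prof(f,np.array(c)+u*r,u,2.5);g=np.gradient(v);pts.append(np.array(c)+u*(r+t[np.argmin(g)]))
    return cv2.fitEllipse(np.array(pts,np.float32))
print("hub outer T",ell(T,(142.3,280),10.3)); print("cw dark",)
for f,b in((T,(134,240,152,261)),(S,(494,280,522,307))):
    x0,y0,x1,y1=b;g=cv2.cvtColor(f["frame"],cv2.COLOR_RGB2GRAY)[y0:y1,x0:x1];
print("cw dot tri",tri((S,T),((508.5,287.5),(142.2,252.3))),seat-.05*dn+.031*a)
print("hubtop tri",tri((S,T),((507.5,251.3),(142.3,280.3))),seat+.076*a)
F=["scene","top"]
cv2.imwrite("pics/l2.png",np.hstack([crop(T,135,280,40,38,13),crop(S,476,240,20,38,13)]))
```

```text
0 hubtop T [[143.5473 280.2348]] S [[510.2914 251.1891]] cuprim T [[153.7629 300.5803]] S [[498.7023 257.3184]] cw T [[143.193  251.4525]] S [[510.1867 285.7726]]
0.0023 hubtop T [[143.78   281.2456]] S [[510.0281 250.6953]] cuprim T [[153.9785 301.5306]] S [[498.4877 256.851 ]] cw T [[143.4205 252.4569]] S [[509.9141 285.1697]]
hub outer T ((142.435791015625, 281.9297180175781), (19.549135208129883, 23.267860412597656), 71.68711853027344)
cw dark
cw dot tri (array([0.6235, 0.291 , 0.1782]), [np.float64(0.002402642877246188), np.float64(0.0024026428772461555)]) [0.6245 0.2897 0.1842]
hubtop tri (array([0.5608, 0.2784, 0.2023]), [np.float64(0.0035840793711764884), np.float64(0.003584079371176385)]) [0.5607 0.2793 0.2029]
```

View pics/l2.png

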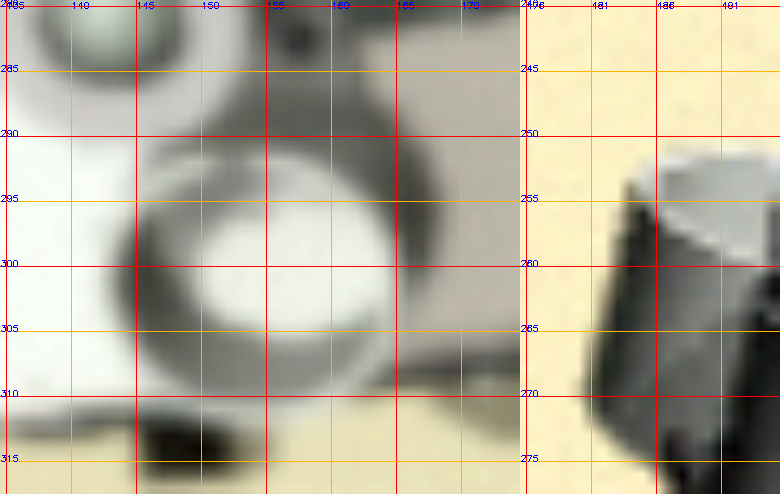

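The top view shows the cup rim centred at (153.9,301) with an outer left edge at 143, and the scene view shows its rim's left edge at 483.5. Both fit the model within about 1 mm. Now I'll grasp the vial.

Run:
```python
from ins import *
q=quat([0,0,-1],[0,1,0]);v=np.array([.4615,-.1318,0])
env.movel(v+[0,0,.033],velocity=.15); env.close_gripper(50)
s=monitor.sense();print(s["clock"],s["position"],s["finger_gap"],s["contact_force"])
env.movel(v+[0,0,.25],velocity=.2);s=monitor.sense();print(s["clock"],s["finger_gap"],s["contact_force"])
qp=quat(-a,-sd); cup=seat+dn*.0655
# foot above cup floor by 60 mm; floor about 3 mm above mouth plane
p=cup+a*(.0033+.033+.050)
env.reach(p+a*.06,qp); env.movel(p,velocity=.12); s=rep("pre")
F={}
for n in("scene","top"):
    f=eyes.grab_frame(n);np.savez(f"pics/{n}6.npz",**f);F[n]=f
cv2.imwrite("pics/n1.png",crop(F["scene"],450,190,90,110,5));cv2.imwrite("pics/n2.png",crop(F["top"],115,240,75,90,6))
```

```text
21.05 [ 0.4618 -0.1321  0.0335] 0.45049782002486044 [-1.0298 -0.7913  5.9072]
22.2833 0.4476569260199611 [-0.078   0.1409 -1.7181]
pre 24.4 pos [56.6622 65.0589  0.2038] F [-2.0237  0.7056  0.6139] T [ 0.016  -0.0484 -0.3221] gap 0.453
```

View pics/n1.png

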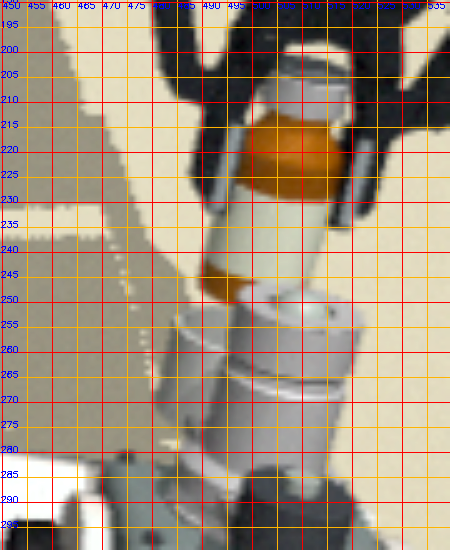

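View pics/n2.png

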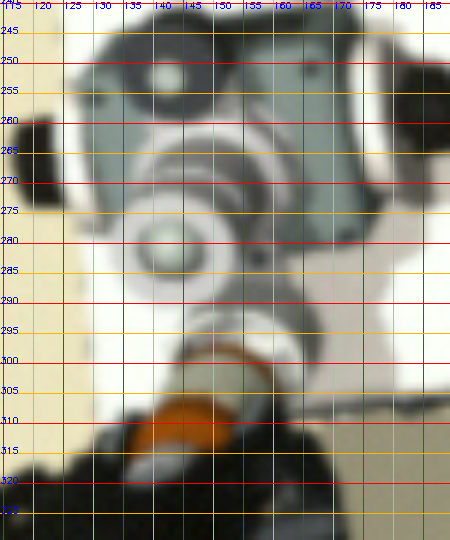

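The vial is held upright along the cup axis. In the scene view its foot is near (492,247) and the cup's left wall near 482. In the top view the foot arc is near (151,297). I'll measure the offsets of vial and cup against the same model.

Run:
```python
from ins import *
S=load("pics/scene6.npz");T=load("pics/top6.npz")
cup=seat+dn*.0655
def draw(f,x,y,w,h,s,fn):
    c=cv2.convertScaleAbs(cv2.resize(f["frame"][y:y+h,x:x+w,::-1],None,fx=s,fy=s,interpolation=cv2.INTER_CUBIC),alpha=1.3,beta=20)
    th=np.linspace(0,2*np.pi,80)
    for hh,r,o,col in((.0353,.026,cup,(255,0,0)),(0.,.026,cup,(255,0,0)),(.053,.02,cup,(0,0,255)),(.115,.02,cup,(0,0,255)),(.076,.022,seat+dn*.0015,(0,160,0)),(.082,.003,seat+dn*.0015,(0,160,0))):
        P=o+a*hh+r*(np.outer(np.cos(th),dn)+np.outer(np.sin(th),sd)); cv2.polylines(c,[((proj(f,P)-(x,y)+.5)*s).astype(np.int32)],True,col,1)
    o=-f["view"][:3,:3].T@f["view"][:3,3]
    for h0,h1,r,col in((.053,.115,.02,(0,0,255)),(0,.0353,.026,(255,0,0))):
        p=cup+a*h0;n=np.cross(a,o-p);n/=np.linalg.norm(n)
        for k in(-1,1):
            u=((proj(f,[cup+a*h0+k*r*n,cup+a*h1+k*r*n])-(x,y)+.5)*s).astype(int); cv2.line(c,tuple(map(int,u[0])),tuple(map(int,u[1])),col,1)
    return c
cv2.imwrite("pics/o1.png",draw(S,465,195,65,95,6,0));cv2.imwrite("pics/o2.png",draw(T,120,265,65,65,8,0))
```

```text
(no output)
```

View pics/o1.png

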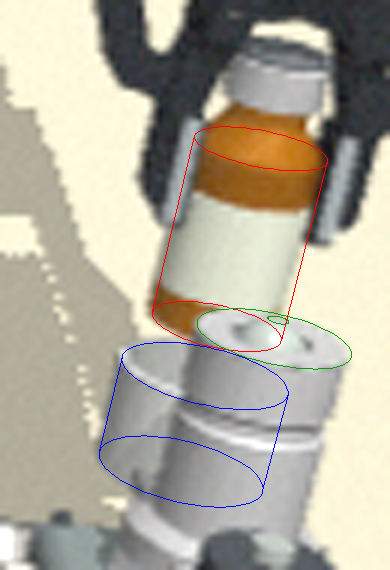

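View pics/o2.png

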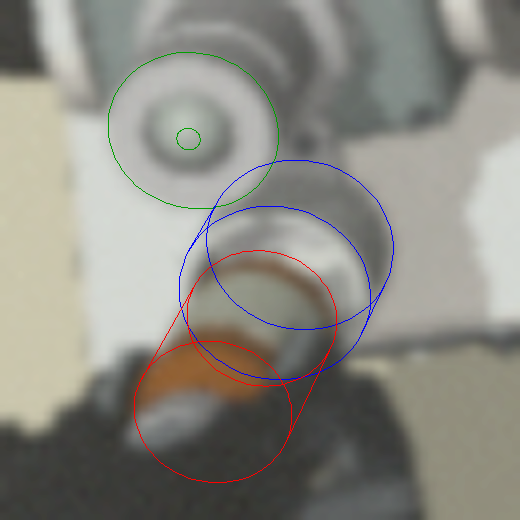

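Run:
```python
from ins import *
f0=monitor.sense()["contact_force"]
cup=seat+dn*.0648
for d in(.030,.024,.018,.012,.006,.003):
    g=env.movel(cup+a*(.0033+.033+d),velocity=.04,guard=4); rep((d,g),f0)
    if g:break
```

```text
(0.03, False) 25.15 pos [36.2309 64.7763  0.0201] F [0.4516 0.7421 0.6361] T [ 0.0011 -0.0435 -0.2842] gap 0.453
(0.024, False) 25.45 pos [30.0661 64.9664  0.021 ] F [-0.6951 -0.0922  0.8076] T [-0.0196  0.0124 -0.3388] gap 0.452
(0.018, False) 25.75 pos [24.0333 64.9688  0.0422] F [0.4926 0.5285 0.5187] T [-0.008   0.0427 -0.3655] gap 0.452
(0.012, False) 26.05 pos [18.0131 64.9821  0.0502] F [ 1.0265  0.5513 -0.4922] T [ 0.0287 -0.0051 -0.3366] gap 0.45
(0.006, False) 26.35 pos [12.005  65.0016  0.0232] F [ 0.6806 -0.0956  0.2385] T [ 0.014  -0.0367 -0.3021] gap 0.451
(0.003, False) 26.6 pos [10.5659 64.1872  0.007 ] F [17.8895  4.6337  3.6481] T [-0.059   0.5145 -0.9827] gap 0.447
```

Run:
```python
from ins import *
cup=seat+dn*.0648
env.movel(cup+a*(.0033+.033+.0048),velocity=.02); rep("b")
F={}
for n in("scene","top"):
    f=eyes.grab_frame(n);np.savez(f"pics/{n}7.npz",**f);F[n]=f
cv2.imwrite("pics/p1.png",np.hstack([crop(F["scene"],455,200,85,110,5),crop(F["top"],120,250,65,110,5)]))
S=F["scene"];a5=load("pics/scene5.npz")
for hh in(.0033,.005,.008): print(hh, proj(S,cup+a*(hh+.095)),proj(F["top"],cup+a*(hh+.095)))
# head slots shift check
g0=cv2.cvtColor(a5["frame"],cv2.COLOR_RGB2GRAY)[305:335,470:525].astype(np.float32);g1=cv2.cvtColor(S["frame"],cv2.COLOR_RGB2GRAY)[305:335,470:525].astype(np.float32)
g00=cv2.cvtColor(load("pics/scene0.npz")["frame"],cv2.COLOR_RGB2GRAY)[305:335,470:525].astype(np.float32)
print("shift vs start",cv2.phaseCorrelate(g00,g1),cv2.phaseCorrelate(g00,g0))
```

```text
b 26.85 pos [11.0433 64.7814 -0.0357] F [-0.7389  0.0626 -0.1419] T [ 0.0023 -0.0819 -0.2525] gap 0.457
0.0033 [[506.0111 227.499 ]] [[147.7856 312.4818]]
0.005 [[506.216  226.6763]] [[147.6136 312.8108]]
0.008 [[506.5782 225.2215]] [[147.3087 313.3937]]
shift vs start ((0.1057274280346654, -0.04112662261586131), 0.8577505917019315) ((0.06381166494384516, -0.17552542115935843), 0.8464715769555834)
```

View pics/p1.png

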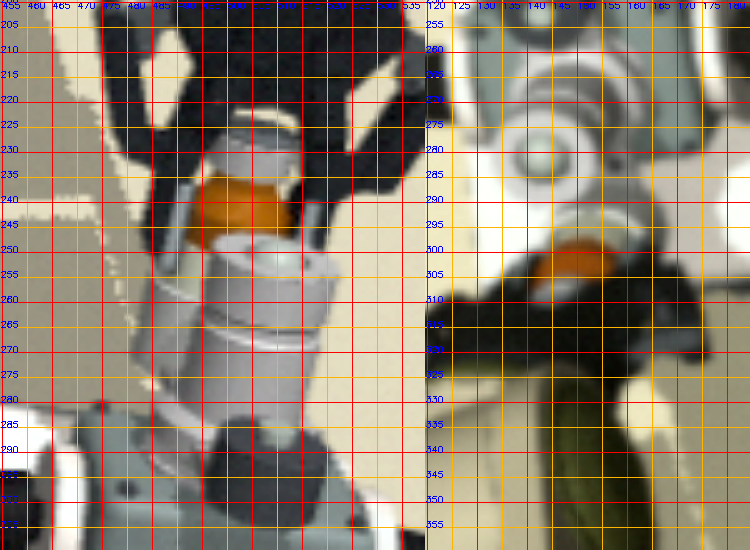

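Run:
```python
from ins import *
S0=load("pics/scene0.npz");S=load("pics/scene7.npz")
c=np.array([.5092,-.3613,0])+.064*np.array([np.cos(np.radians(-39.1)),np.sin(np.radians(-39.1)),0])
o=np.array([1.1825,.1466,0])-c;o[2]=0;o/=np.linalg.norm(o)
for H in(0,.0353,.038,.040): print(H,"near edge",proj(S0,c+o*.026+[0,0,H]),"far",proj(S0,c-o*.026+[0,0,H]))
g=cv2.cvtColor(S0["frame"],cv2.COLOR_RGB2GRAY);print(g[210:245,198:206].mean(1).round())
cup=seat+dn*.0648
for h in(.041,.044,.048): print("tip",h,proj(S,[cup+a*h+k*sd*.02-dn*.011 for k in(1,-1)]))
cv2.imwrite("pics/r1.png",np.hstack([crop(S,470,230,40,45,10),crop(S0,185,205,35,45,10)]))
```

```text
0 near edge [[206.2266 240.0301]] far [[202.1655 225.9373]]
0.0353 near edge [[203.4238 230.3039]] far [[199.351  216.1705]]
0.038 near edge [[203.204 229.541]] far [[199.1304 215.4049]]
0.04 near edge [[203.0406 228.9741]] far [[198.9665 214.8361]]
[168. 168. 168. 167. 168. 167. 180. 102.  94.  93.  94.  94.  94.  95.
  95. 112. 150. 169. 177. 177. 141.  94.  94.  93.  94.  94.  94.  93.
  93.  95. 110. 168. 168. 168. 168.]
tip 0.041 [[489.6986 255.3154]
 [511.0275 258.246 ]]
tip 0.044 [[490.0335 253.9222]
 [511.392  256.8473]]
tip 0.048 [[490.4813 252.059 ]
 [511.8796 254.9768]]
```

View pics/r1.png

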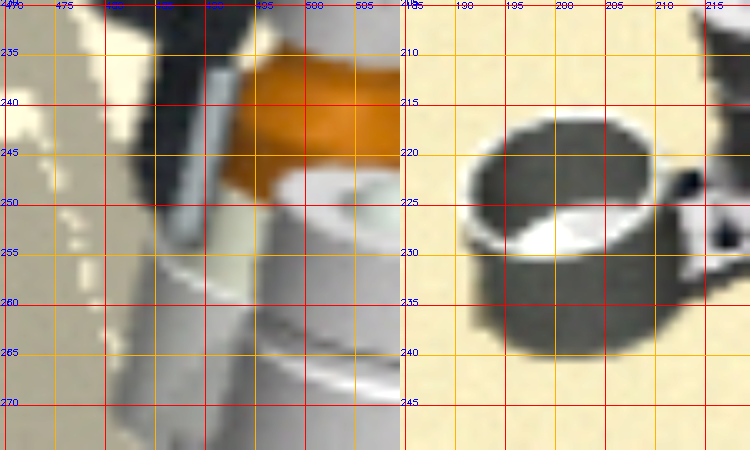

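The zoom shows the pad's end at (487.5,254) and the cup rim at (487,257). The vial is deep in the cup with its cap near (506.5,225). The contact was central and the mixer hasn't moved. I'll touch down gently once more and then release.

Run:
```python
from ins import *
cup=seat+dn*.0648
f0=monitor.sense()["contact_force"]
for d in(.0044,.004,.0036):
    g=env.movel(cup+a*(.0363+d),velocity=.01,guard=4);s=rep((d,g),f0)
    if g or B[0]@(s["contact_force"]-f0)>2.5:break
env.release();rep("rel")
F={}
for n in("scene","top"):
    f=eyes.grab_frame(n);np.savez(f"pics/{n}8.npz",**f);F[n]=f
cv2.imwrite("pics/s1.png",np.hstack([crop(F["scene"],455,200,85,110,5),crop(F["top"],120,250,65,110,5)]))
```

```text
(0.0044, False) 27.2 pos [10.7857 64.7586 -0.0237] F [3.2224 1.4916 0.3184] T [ 0.0615  0.0057 -0.4324] gap 0.453
rel 27.73 pos [10.6712 64.7973  0.0137] F [ 0.1688 -0.0404  0.2678] T [ 0.0202 -0.0312 -0.1687] gap 1.002
```

View pics/s1.png

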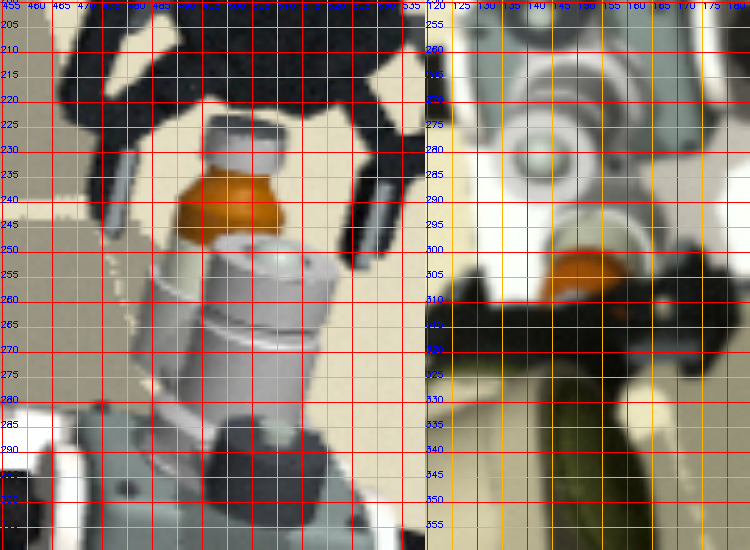

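After release the vial stands in the cup, cap near (503,225), leaning slightly to the left within the cup's play. I'll retreat along the axis and check.

Run:
```python
from ins import *
cup=seat+dn*.0648
g=env.movel(cup+a*.16,velocity=.12,guard=6);rep(g)
if not g: env.reach([.40,-.05,.40],quat([0,0,-1],[0,1,0]))
rep("end")
F={}
for n in("scene","top"):
    f=eyes.grab_frame(n);np.savez(f"pics/{n}9.npz",**f);F[n]=f
cv2.imwrite("pics/t1.png",np.hstack([crop(F["scene"],455,200,85,110,5),crop(F["top"],120,250,65,110,5)]))
cv2.imwrite("pics/t2.png",F["scene"]["frame"][:,:,::-1])
S=F["scene"]
for hh in(.0033,.0075): print(hh, proj(S,cup+a*(hh+.095)),proj(F["top"],cup+a*(hh+.095)))
```

```text
False 28.97 pos [129.3798  65.2133   0.0804] F [ 0.2493 -0.3647  0.7081] T [-0.0072 -0.0033 -0.2561] gap 0.998
end 30.29 pos [314.8864 104.8798 298.6587] F [-0.9879 -0.6363 -0.0157] T [0.0047 0.046  0.0329] gap 1.0
0.0033 [[506.0111 227.499 ]] [[147.7856 312.4818]]
0.0075 [[506.5177 225.4642]] [[147.3596 313.2964]]
```

View pics/t1.png

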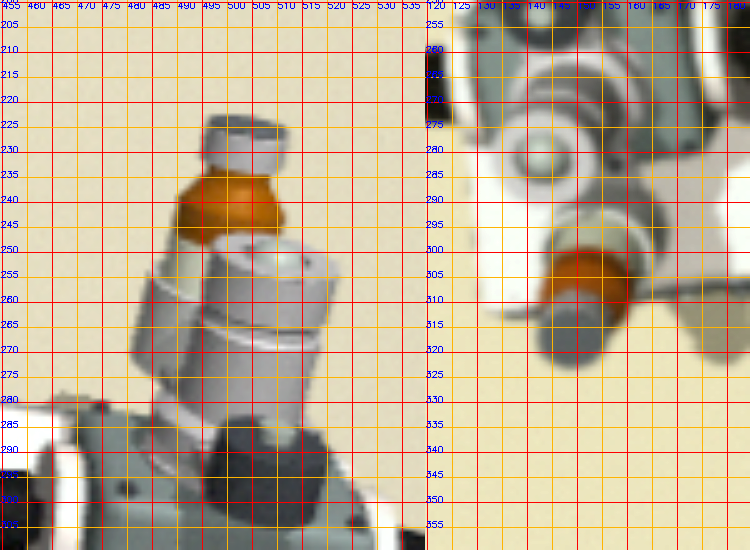

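View pics/t2.png

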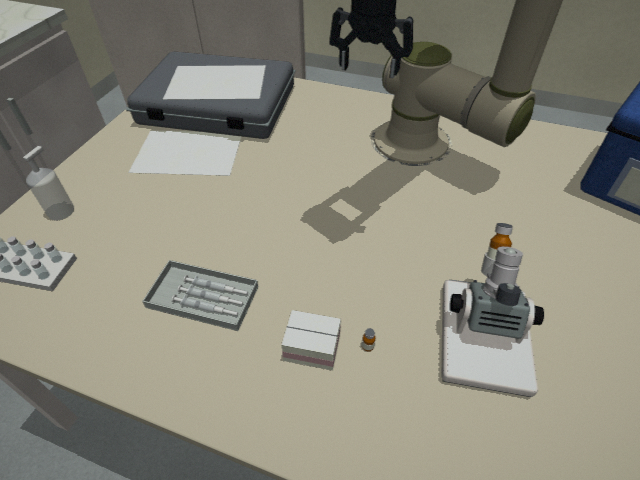

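The pictures show the vial cap up in the cup, with its cap top at scene pixel (502,225) and top-view pixel (149,316). The bystanders are unmoved. One triangulation of the cap and shaft nose will check depth and lean.

Run:
```python
from ins import *
S=load("pics/scene9.npz");T=load("pics/top9.npz");S0=load("pics/scene0.npz");T0=load("pics/top0.npz")
p,r=tri((S,T),((502.3,224.8),(149.2,316.2)));cup=seat+dn*.0648
print("cap top in cup frame (a,dn,sd) mm",(B@(p-cup))*1e3,"resid",r)
g=lambda f,b:cv2.cvtColor(f["frame"],cv2.COLOR_RGB2GRAY)[b[1]:b[3],b[0]:b[2]].astype(np.float32)
for n,f,f0,b in(("slots",S,S0,(472,308,522,334)),("tray",S,S0,(140,258,262,330)),("carton",S,S0,(278,308,346,368)),("small",S,S0,(358,325,382,355)),("headT",T,T0,(160,240,195,275))):
    print(n,cv2.phaseCorrelate(g(f0,b),g(f,b)))
a8=load("pics/scene8.npz");print("still",cv2.phaseCorrelate(g(a8,(490,220,525,300)),g(S,(490,220,525,300))))
```

```text
cap top in cup frame (a,dn,sd) mm [100.4243   8.1127   3.7783] resid [np.float64(0.0019760960777868617), np.float64(0.0019760960777869285)]
slots ((-0.05963962988982274, 0.4404906651696585), 0.9262751379719487)
tray ((0.49325377218209354, 0.044152321069887535), 0.9828832248051961)
carton ((-0.05408054707068999, 0.01807116710444845), 1.0078395165778973)
small ((-0.007791903161999514, -0.023825759659331425), 0.9772526837057538)
headT ((0.17309469553074663, 0.048715590939288234), 1.021550879434303)
still ((0.15492999851040778, -0.22015837523017723), 0.8833533303605186)
```

Run:
```python
from bench import env,monitor,job
env.hold(.5); print(monitor.sense()["clock"]); job.hand_in()
```

```text
30.8917
the job is handed in; nothing more can be done
```

I put the carrier on the mixer's shaft, stood the big vial cap up in its cup, and handed the job in at about 31 s; the hand-in gave no verdict.

**Carrier:** I gripped the hub and slid it down along the shaft's line. My estimate was about 2 mm off towards the downhill side, and I corrected it when the hub first touched the nose. The hub snapped past the balls and stopped against the collar at about 17 N, within about 0.5 mm of the expected height. The nose showed out of the hub's top.

**Vial:** It went into the cup and touched down about 4 mm higher than I had worked out, so I relaxed the force, touched down again at about 3 N and let go. In the last pictures it leans a few degrees downhill within the cup's play. I triangulated its cap and worked out that its centre is about 2 mm above nominal height and about 5 mm off the cup's axis. The two cameras disagreed by about 2 mm each on that point, so the height is the least certain check.

**Everything else:** The tray, carton and mixer head shifted by 0.5 px or less between the first and last pictures (under 1 mm at the mixer), and the small vial did not move. The arm was clear of everything.

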